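# Lower the eccentric and close the rail clamp

### The arm

A 6-joint arm with a two-finger parallel gripper is mounted at the origin on the work surface. World frame = base frame: x ahead of the robot, y to its left, z up, the work surface at z = 0. Lengths are in m, angles in degrees, forces in N, time in s.
With the tool pointing down it reaches from about 0.35 to 0.875 m from the base axis. Payload 4.2 kg.
Tool frame: the origin (TCP) lies at the very end of the fingers, on their centre line; the grasp point (between the pads) lies 19 mm behind it; z points along the fingers, y is the line along which they close (so a half turn about z gives the same grasp; the last joint's range is limited). The gripper opens to 87 mm and grips with 3 to 60 N. Pads are 19 mm wide; open, the fingers measure 117 mm over their backs; the gripper's body (75 mm by 190 mm) begins 51 mm behind the grasp point.
Start: joints at [82.082, 22.042, 0.453, 0, -68.411, -14.817], TCP at [0.242, 0.576, 0.223] pointing down, gripper open.
Joint ranges: [-179.83, 179.83], [-69.29, 118.12], [-61.27, 80.66], [-181.25, 117.63], [-171.15, -9.14], [-177.46, 177.46]. Speed limits (degrees/s): [159.86, 159.86, 180, 180, 180, 180].

### API

Orientations are given as a 3x3 rotation matrix whose columns are the frame's x, y, z axes.
In Python, from station import monitor, cams, ticket gives the robot as it stands.
- The arm moves only by the tool drive_tool, never from a script. Its argument "moves" is a list of rows, each an object with "delta_pos": the shift along the tool's x, y, z in mm, a list of three; "turn": the turn about the tool's z in rad; "claw": the opening, from 0 (shut) to 1 (fully open). A call has 1 to 12 rows; each row shifts and turns the commanded pose from where the row before left it, along the tool's axes as they then stand; what a row does not reach is not made up. A row lasts 1/8 s, in which the tool goes at most 62.5 mm and 10.7 degrees, less where a joint would pass 70% of its speed; a pose out of reach is approached as far as the arm can. A call is refused whole if a number of a shift passes 62.5 or a number of a turn 0.188, either way. A call with a gripper value outside its range is refused whole. The fingers move at their own pace and stop on an object; the grip force is fixed at half the most. Time passes only in rows, so rows that do not move let the fingers close. It gives the time, the measured TCP pose, the force, the opening and the grip force at its end, in the units of the state.
- monitor.sense(): the state, without advancing time (a new reading comes with each control period).
- cams.capture(name): name is "scene" or "top" or "wrist"; returns a dict with "color" (400x640x3 uint8, red, green, blue), "range_z" (400x640 float32, m along the optical axis (not along the pixel's ray), 0 where there is no reading), "vertical_fov" (degrees; the focal length in pixels is half the picture's height over the tangent of half this angle, whatever the lens; pixels are square), "cx", "cy" (the principal point, pixels), "extrinsics" (4x4, takes a point from camera to world coordinates). Camera axes: x right, y down, z forward; pixel columns grow to the right and rows downward; lengths in m; the calibration is good to about 2 mm. A picture is of the moment at which its call begins.
- ticket.finish_job(): hands the job in; it is judged then, once.
The state is a dict: "time_s": time; "joints": joint angles; "joint_velocities": joint speeds; "effort": joint torques, N m; "tcp_pos": TCP position; "ee_rot": TCP orientation; "wrist_force": force on the tool from outside, world axes, zero at the start; "moment": the same for the moment, N m; "gripper_width": opening from 0.0 (shut) to 1.0 (fully open); "gripper_force": force on a finger pad.
Only numpy, scipy, OpenCV 4.12 (cv2) and the standard library are available. Lean on these libraries where they do the work, as an engineer would, in place of code of your own. Each camera call takes 0.05 s, during which the arm holds its last target. There are 200 camera calls.

### The job

The chair rail lies loose in the clamping jig. Swing the lever of the eccentric cam round to the cam's low point, with the lever pointing straight at the fence, and only then push the clamp slide forward by its upright plate until it has pressed the rail flush against the fence. Only push with the fingertips: pick nothing up, leave the other things on the jig and the bench where they are, and finish clear of everything.

Things in the scene. Friction and masses are not known exactly. Their poses are not given: they have to be found in the camera images.
- jig: Clamping jig on a grey laminate board fixed to the bench. Origin on the bench surface; x points forward, from the slide's push plate to the fence (roughly away from the robot), y left, z up. Base board x -170 to +170, y -135 to +155 mm, 18 mm thick. The clamp slide runs along the jig's x at y = 0; the eccentric cam pivots at x = -30, y = +85, left of the slide.
- fence (a point): Middle of the face of the jig's fence, a fixed wooden bar across the far end of the jig, 280 mm long and 25 mm thick, at x = +125 mm of the jig, top 48 mm above the bench. This point is 33 mm above the bench.
- cam_pivot (a point): On the cam's vertical pivot axis, at the lever's top face, 49 mm above the bench. The cam is a wooden disc of radius 36 mm whose centre lies 18 mm from the pivot, towards the lever (the fat side is under the lever). The lever is a dark steel bar 18 mm wide, 8 mm thick, on top of the disc, reaching 98 mm from the pivot.
- lever_knob (a point): Half-way up the upright black round knob, 18 mm across, on the lever 90 mm from the pivot; the knob reaches from 49 to 83 mm above the bench. Push it sideways, round the pivot.
- cam (a joint): Cam and lever angle, rad, counter-clockwise positive from above. 0 = low point: lever and fat side along the jig's +x, straight at the fence, thin side to the follower arm. Near pi = high point: the fat side blocks the arm. Starts at 1.75 to 2.6; turns -0.8 to 2.8, no stop at 0. Stays where left; takes about 4 N at the knob; pushing the slide does not turn it.
- clamp_slide (a joint): Advance of the clamp slide, m, along the jig's +x. 0 = fully back; starts at 0 to 0.006. At about 0.040 its shoe has pressed the rail flush on the fence. With the cam not lowered its follower arm hits the cam at 0.010 to 0.022. Stays where left; moving it takes about 3 N, 5 N with the rail.
- push_face (a point): On the rear face of the slide's upright push plate, mid-width, 65 mm above the bench: push here along the jig's +x. Plate 64 mm wide, 14 mm thick, top 81 mm above the bench; behind it only the bare base board. In front of it runs the slide's bar (34 mm wide, top 39 mm above the bench), with a follower arm to the left, level with the cam.
- shoe_face (a point): Middle of the front face of the slide's shoe (70 mm wide, 28 mm high), which presses the rail; 182 mm ahead of the push plate's rear face, 33 mm above the bench.
- rail_center (a point): Centre of the chair rail, the loose workpiece: wooden bar 28 (x) x 220 (y) x 34 mm (z) with a 20 mm tenon at each end, lying across the jig between shoe and fence, top 52 mm above the bench; y along its length. Starts 8 to 13 mm short of the fence, a little askew; flush, its centre is at x = +111 mm of the jig.
- sanding_block: Cork sanding block, 95 x 55 x 34 mm, lying on the jig's base board right of the slide. Origin under its middle. Not part of the job.
- wax_tin: Flat round metal tin, 56 mm across and 24 mm high, on the jig's base board right of the slide. Origin under its middle. Not part of the job.
- glue_bottle: White glue bottle, 72 mm across, 200 mm high, on the bench. Origin under its middle. Not part of the job.
- disc_stack: Stack of sanding discs, 124 mm across, 21 mm high, on the bench. Origin under its middle. Not part of the job.
- screwdriver: Screwdriver, 200 mm long, lying on the bench. Not part of the job.
- glue_brush: Flat brush lying on the bench. Not part of the job.
- varnish_tin: Tin, 80 mm across, 90 mm high, on the bench. Origin under its middle. Not part of the job.
- chair_rail: The same chair rail; origin under its middle, on the base board.

How it is judged:
By the outcome, as a careful person would: the job done as asked, in the order asked, and still so for the second after the job is handed in, with the robot touching nothing.
It also fails if it takes over 54 s, if anything falls off the work surface, if the arm or the gripper's body presses on something with over 40 N, if the wrist force passes 120 N, or if a joint passes its speed limit or range.

## Working session

There is one attempt and no reset: what is moved stays moved. The work goes in short steps, Python scripts to look and compute and a tool call to move; the robot and the scene stay as the last step left them, time stands still between calls to the robot, and variables do not carry over. Pictures are saved under pics/ and viewed, at most 12 in all, crops included, and the job is handed in when it is done.

Besides the shell and the picture viewer there is one more tool, called after "Emit:" by a JSON object that holds its "op" and its "data", one argument or row to a line. drive_tool: Moves the arm, as the interface text tells. Its arguments: {"type":"object","properties":{"moves":{"type":"array","items":{"type":"object","properties":{"delta_pos":{"type":"array","items":{"type":"number"}},"turn":{"type":"number"},"claw":{"type":"number"}}}}},"required":["moves"]}

```bash
mkdir -p pics; cat > h.py <<'E'
import numpy as np, cv2
from station import monitor, cams, ticket
def grab(n,f):
    c=cams.capture(n); np.savez(f'/tmp/{f}.npz',**c); cv2.imwrite(f'pics/{f}.png',cv2.cvtColor(c['color'],cv2.COLOR_RGB2BGR)); return c
def load(f): return dict(np.load(f'/tmp/{f}.npz'))
def ray(c,u,v):
    f=200/np.tan(np.radians(c['vertical_fov'])/2); return np.array([(u-c['cx'])/f,(v-c['cy'])/f,1.])
def at_z(c,u,v,z):
    E=c['extrinsics']; d=E[:3,:3]@ray(c,u,v); o=E[:3,3]; return o+d*(z-o[2])/d[2]
def cloud(c):
    f=200/np.tan(np.radians(c['vertical_fov'])/2); v,u=np.mgrid[:400,:640]; z=c['range_z']
    P=np.stack([(u-c['cx'])/f*z,(v-c['cy'])/f*z,z],-1); E=c['extrinsics']; return P@E[:3,:3].T+E[:3,3]
def depth(c,u,v): return cloud(c)[int(v),int(u)]
E
python3 - <<'E'
from h import *
s=monitor.sense(); print(s['time_s'],s['tcp_pos'],s['ee_rot'],s['gripper_width'])
for n in('top','scene'): c=grab(n,n+'1'); print(c['vertical_fov'],c['cx'],c['cy'],c['extrinsics'].round(3))
E
```

```text
0.0 [0.24129903 0.57590058 0.22147354] [[ 9.22251449e-01 -3.86589878e-01 -7.29072079e-04]
 [-3.86590548e-01 -9.22249200e-01 -2.03992140e-03]
 [ 1.16226823e-04  2.16317284e-03 -9.99997654e-01]] 1.001570668187816
47.69817202338509 332.01377680108055 205.26386254554296 [[-0.004 -0.999  0.05   0.443]
 [-1.     0.003 -0.003 -0.004]
 [ 0.003 -0.05  -0.999  1.492]
 [ 0.     0.     0.     1.   ]]
44.58896566772641 315.7498102400122 193.43984233633424 [[ 0.311  0.786 -0.535  1.276]
 [ 0.95  -0.251  0.183 -0.262]
 [ 0.01  -0.566 -0.825  1.277]
 [ 0.     0.     0.     1.   ]]
```

View pics/top1.png

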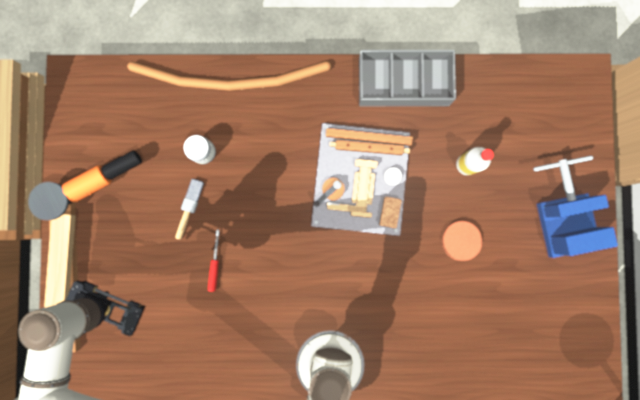

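View pics/scene1.png

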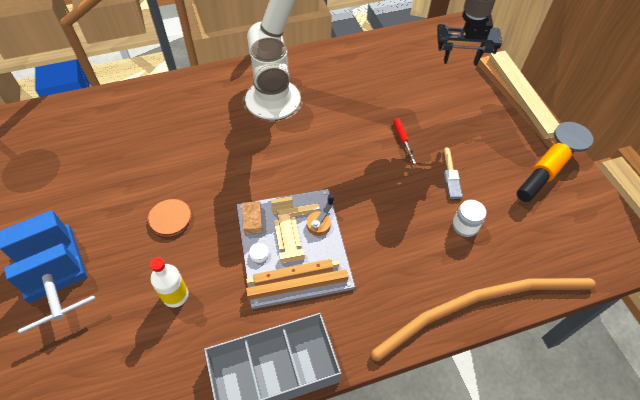

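```bash
python3 - <<'E'
import cv2
a=cv2.imread('pics/top1.png')[118:240,305:415]; cv2.imwrite('pics/tc.png',cv2.resize(a,None,fx=4.8,fy=4.8,interpolation=2))
a=cv2.imread('pics/scene1.png')[185:310,230:360]; cv2.imwrite('pics/sc.png',cv2.resize(a,None,fx=4.8,fy=4.8,interpolation=2))
E
```

```text
(no output)
```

View pics/tc.png

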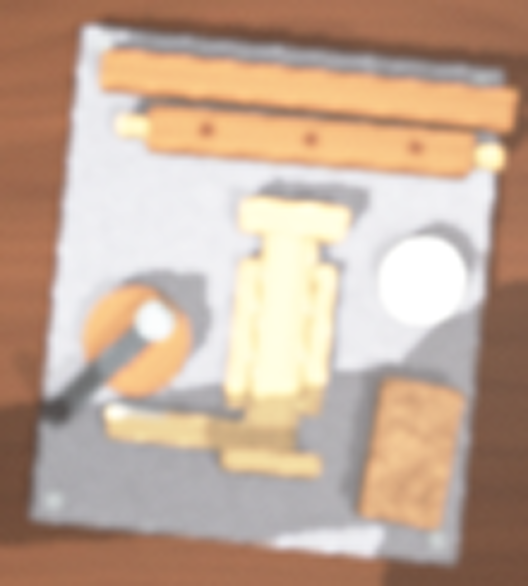

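View pics/sc.png

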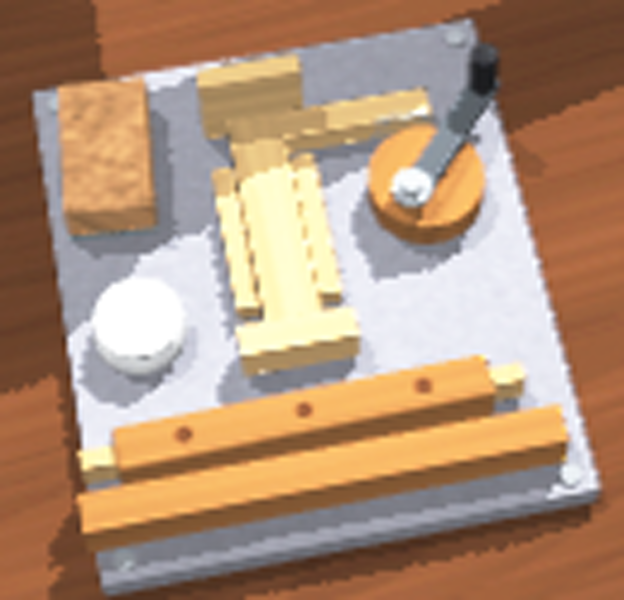

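Top crop: board corners at (83,25), (503,70), (32,520), (457,562); pivot bolt (153,322), knob top (58,408), push plate's top (220-322, 452-478), fence front edge y≈92-128.

```bash
python3 - <<'E'
from h import *
c=load('top1'); p=lambda x,y,z: at_z(c,305+(x+.5)/4.8-.5,118+(y+.5)/4.8-.5,z)[:2]
J=np.array([[170,155],[170,-135],[-170,155],[-170,-135]])/1e3
W=np.array([p(83,25,.018),p(503,70,.018),p(32,520,.018),p(457,562,.018)])
Jc,Wc=J.mean(0),W.mean(0); U,S,V=np.linalg.svd((J-Jc).T@(W-Wc)); R=(U@V).T; t=Wc-R@Jc
print('yaw',np.degrees(np.arctan2(R[1,0],R[0,0])),'t',t,'res',((J@R.T+t-W)*1e3).round(1))
toJ=lambda w:(R.T@(np.array(w)-t)*1e3).round(1)
for n,a in dict(pivot=(153,322,.05),knobtop=(58,408,.083),plateL=(222,452,.081),plateR=(322,458,.081),plateRearL=(220,470,.081),plateRearR=(320,478,.081),fenceL=(102,90,.048),fenceR=(515,128,.048),railL=(150,158,.052),railR=(472,175,.052)).items(): print(n,p(*a).round(4),toJ(p(*a)))
# depth check
P=cloud(c)
h=P[...,2]
m=(h>.068)&(h<.095)&(abs(P[...,0]-t[0])<.2)&(abs(P[...,1]-t[1])<.17)
for q in P[m]: print(toJ(q[:2]),round(q[2]*1e3),end=' ')
E
```

```text
yaw -6.021437011934161 t [ 0.60348294 -0.11262908] res [[-0.6  0.1]
 [ 0.9 -0.4]
 [ 0.3  0.4]
 [-0.6 -0. ]]
pivot [ 0.5817 -0.0232] [-31.   86.7]
knobtop [0.5227 0.0392] [-96.3 142.5]
plateL [ 0.4938 -0.0673] [-113.9   33.6]
plateR [ 0.4897 -0.1323] [-111.1  -31.5]
plateRearL [ 0.4821 -0.0659] [-125.6   33.7]
plateRearR [ 0.4767 -0.1309] [-124.2  -31.5]
fenceL [0.7383 0.0104] [121.1 136.5]
fenceR [ 0.7118 -0.2666] [ 123.8 -141.7]
railL [ 0.6915 -0.0216] [78.  99.8]
railR [ 0.6794 -0.2367] [  88.6 -115.4]
[-92.3 148. ] 91 [-91.9 145. ] 89 [-91.2 142.1] 83 [-90.6 139.1] 79 [-95.  151.3] 78 [-94.8 148.1] 80 [-94.7 144.9] 84 [-93.9 142.1] 75 [-93.8 138.8] 80 [-98.4 150.7] 84 [-98.1 147.6] 84 [-97.8 144.5] 84 [-97.2 141.6] 78 [-97.  138.4] 82 [-97.1 135.1] 88 [-101.5  150.4] 83 [-101.   147.4] 81 [-100.9  144.2] 84 [-100.5  141.2] 82 [-100.1  138.1] 82 [-99.7 135. ] 80 [-104.4  146.9] 85 [-103.9  143.9] 82 [-103.7  140.7] 85 [-103.6  137.5] 88 [-106.7  143.9] 75 [-106.5  140.7] 78 [-111.    30.1] 78 [-110.5   26.9] 75 [-110.6   24.2] 85 [-114.2   29.9] 81 [-113.7   26.7] 77 [-113.6   23.8
[... 957 characters left out ...]
123.6   29.1] 82 [-123.2   25.9] 80 [-123.1   23. ] 86 [-122.7   19.9] 84 [-122.5   16.9] 87 [-121.9   13.4] 79 [-121.8   10.7] 86 [-121.2    7.1] 78 [-121.2    4.6] 88 [-120.7    1.2] 83 [-120.4   -1.9] 83 [-120.    -5.3] 79 [-119.5   -8.7] 74 [-119.3  -11.6] 78 [-119.2  -14.1] 85 [-118.9  -17.4] 83 [-118.4  -20.7] 80 [-118.1  -23.9] 80 [-117.9  -26.8] 82 [-117.5  -30.1] 80 [-124.1    6.4] 71 [-124.     3.7] 78 [-123.8    0.8] 82 [-123.5   -2.3] 82 [-123.1   -5.5] 80 [-122.7   -8.8] 78 [-122.6  -11.5] 83 [-122.2  -14.7] 81 [-121.9  -17.7] 83 [-121.6  -20.8] 82 [-121.3  -24. ] 81 [-120.8  -27.4] 78 [-120.6  -30.4] 80 [-124.3  -22.2] 70 [-124.   -25.2] 71 [-124.   -27.5] 80 [-123.6  -31. ] 77
```

Emit:
{"op": "drive_tool", "data": {
  "moves": [
    {"delta_pos": [20, 18, 0], "turn": 0, "claw": 0},
    {"delta_pos": [40, 37, 0], "turn": 0, "claw": 0},
    {"delta_pos": [42, 40, 0], "turn": 0, "claw": 0},
    {"delta_pos": [42, 40, 0], "turn": 0, "claw": 0},
    {"delta_pos": [42, 40, 0], "turn": 0, "claw": 0},
    {"delta_pos": [42, 40, 0], "turn": 0, "claw": 0},
    {"delta_pos": [42, 40, 0], "turn": 0, "claw": 0},
    {"delta_pos": [42, 40, 0], "turn": 0, "claw": 0},
    {"delta_pos": [42, 40, 0], "turn": 0, "claw": 0},
    {"delta_pos": [42, 40, 0], "turn": 0, "claw": 0},
    {"delta_pos": [36, 32, 0], "turn": 0, "claw": 0},
    {"delta_pos": [20, 16, 0], "turn": 0, "claw": 0}
  ]
}}

```text
time_s: 1.6
tcp_pos: [0.4952, 0.0094, 0.2221]
ee_rot: [[0.921, -0.389, -0.001], [-0.389, -0.921, -0.0], [-0.001, 0.001, -1.0]]
wrist_force: [0.6, -0.3, -0.0]
gripper_width: 0.007
gripper_force: 0.0
```

Emit:
{"op": "drive_tool", "data": {
  "moves": [
    {"delta_pos": [0, 0, 0], "turn": -0.165, "claw": 0},
    {"delta_pos": [0, 0, 0], "turn": -0.165, "claw": 0},
    {"delta_pos": [0, 0, 0], "turn": -0.165, "claw": 0},
    {"delta_pos": [0, 0, 0], "turn": -0.165, "claw": 0},
    {"delta_pos": [0, 0, 0], "turn": -0.165, "claw": 0},
    {"delta_pos": [0, 0, 0], "turn": -0.165, "claw": 0},
    {"delta_pos": [0, 0, 0], "turn": -0.165, "claw": 0},
    {"delta_pos": [0, 0, 0], "turn": 0, "claw": 0}
  ]
}}

```text
time_s: 2.6
tcp_pos: [0.4946, 0.0116, 0.2222]
ee_rot: [[0.727, 0.686, -0.001], [0.686, -0.727, -0.0], [-0.001, -0.0, -1.0]]
wrist_force: [-0.2, -0.7, 0.3]
gripper_width: 0.004
gripper_force: 0.0
```

```bash
python3 - <<'E'
from h import *
c=grab('wrist','w1'); print(c['extrinsics'].round(3))
E
```

```text
[[ 0.687 -0.701 -0.193  0.547]
 [-0.727 -0.663 -0.181  0.061]
 [-0.001  0.264 -0.965  0.384]
 [ 0.     0.     0.     1.   ]]
```

View pics/w1.png

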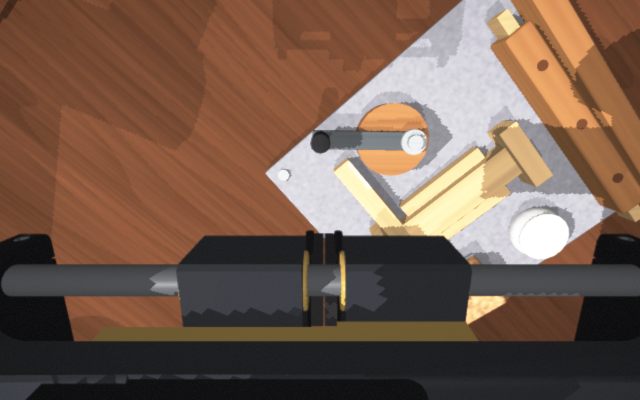

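Wrist view: knob top at (320,142), pivot bolt at (414,142), lever straight between; push plate just behind the fingers' blocks at (370,240).

```bash
python3 - <<'E'
from h import *
c=load('w1'); print(c['vertical_fov'])
k=at_z(c,320,142,.083); p=at_z(c,414,142,.052)
print(k,p,np.linalg.norm((k-p)[:2]),np.degrees(np.arctan2(*(k-p)[1::-1])))
print(depth(c,320,142),depth(c,414,142))
s=monitor.sense(); f=200/np.tan(np.radians(c['vertical_fov'])/2); E=np.linalg.inv(c['extrinsics'])
for y in(-.015,0,.015):
  for z in (0,-.019,-.07):
    q=E[:3,:3]@(s['tcp_pos']+s['ee_rot']@[0.0095,y,z])+E[:3,3]; print(y,z,f*q[0]/q[2]+c['cx'],f*q[1]/q[2]+c['cy'])
P=cloud(c)
for u in (200,260,300,325,350,400,450): print(u,[((s['ee_rot'].T@(P[v,u]-s['tcp_pos']))*1e3).round() for v in (240,255,300)])
E
```

```text
60.956817090629784
[0.52231167 0.04203359 0.083     ] [ 0.58232057 -0.02608972  0.052     ] 0.0907846602067765 131.37638868569528
[0.52228574 0.04201411 0.08268562] [ 0.58143336 -0.0239007   0.0603788 ]
-0.015 0 293.8382974773832 232.80285765399668
-0.015 -0.019 290.27238251520873 247.89146932197212
-0.015 -0.07 274.55180917355455 314.4106176657414
0 0 323.3646517168111 232.85888616684167
0 -0.019 323.3057542218598 247.95431511120006
0 -0.07 323.0460990926437 314.5039290863299
0.015 0 352.8915739674841 232.91491575753105
0.015 -0.019 356.3398368867492 248.0171622530216
0.015 -0.07 371.54192124152786 314.597243455194
200 [array([ 37., -33., -78.]), array([ 38., -29., -88.]), array([ 29., -28., -94.])]
260 [array([ 38., -17., -79.]), array([ 37., -15., -87.]), array([ 29., -14., -93.])]
300 [array([ 38.,  -6., -79.]), array([ 38.,  -5., -88.]), array([ 30.,  -5., -95.])]
325 [array([ 9.,  1., -9.]), array([  9.,   1., -26.]), array([  2.,   1., -49.])]
350 [array([ 37.,   7., -77.]), array([ 38.,   6., -88.]), array([ 30.,   6., -94.])]
400 [array([ 38.,  20., -79.]), array([ 38.,  18., -88.]), array([ 30.,  17., -94.])]
450 [array([-77., 146., 204.]), array([ 37.,  30., -87.]), array([ 30.,  29., -94.])]
```

Emit:
{"op": "drive_tool", "data": {
  "moves": [
    {"delta_pos": [1, -4, 0], "turn": 0.028, "claw": 0},
    {"delta_pos": [0, 0, 35], "turn": 0, "claw": 0},
    {"delta_pos": [0, 0, 40], "turn": 0, "claw": 0},
    {"delta_pos": [0, 0, 40], "turn": 0, "claw": 0},
    {"delta_pos": [0, 0, 30], "turn": 0, "claw": 0},
    {"delta_pos": [0, 0, 17], "turn": 0, "claw": 0},
    {"delta_pos": [9, 0, 0], "turn": 0, "claw": 0},
    {"delta_pos": [8, 0, 0], "turn": 0, "claw": 0},
    {"delta_pos": [0, 0, 0], "turn": 0, "claw": 0}
  ]
}}

```text
time_s: 3.78
tcp_pos: [0.507, 0.0274, 0.0615]
ee_rot: [[0.745, 0.667, 0.002], [0.667, -0.745, 0.001], [0.002, 0.001, -1.0]]
wrist_force: [0.9, 0.5, 0.4]
gripper_width: 0.007
gripper_force: 0.0
```

Emit:
{"op": "drive_tool", "data": {
  "moves": [
    {"delta_pos": [3, 0, 0], "turn": 0, "claw": 0},
    {"delta_pos": [9.1, -1.4, 0], "turn": 0.1, "claw": 0},
    {"delta_pos": [9.1, -1.4, 0], "turn": 0.1, "claw": 0},
    {"delta_pos": [9.1, -1.4, 0], "turn": 0.1, "claw": 0},
    {"delta_pos": [9.1, -1.4, 0], "turn": 0.1, "claw": 0},
    {"delta_pos": [9.1, -1.4, 0], "turn": 0.1, "claw": 0},
    {"delta_pos": [9.1, -1.4, 0], "turn": 0.1, "claw": 0},
    {"delta_pos": [0, 0, 0], "turn": 0, "claw": 0}
  ]
}}

```text
time_s: 4.78
tcp_pos: [0.551, 0.0611, 0.0605]
ee_rot: [[0.991, 0.13, -0.001], [0.13, -0.991, 0.0], [-0.001, -0.0, -1.0]]
wrist_force: [-2.5, 2.8, 0.1]
gripper_width: 0.001
gripper_force: 1.7
```

```bash
cat >> h.py <<'E'
def arc(s):
    piv=np.array([.582,-.025]); v=s['ee_rot'].T@np.r_[np.array(s['tcp_pos'])[:2]-piv,0]*1e3
    R=s['ee_rot']; psi=np.degrees(np.arctan2(R[1,0],R[0,0])); print('tcp rel pivot in tool',v.round(1),'psi',psi,'theta jig',psi+90+5.8,s['wrist_force'])
E
python3 -c "
from h import *
arc(monitor.sense()); c=grab('top','t2')
cv2.imwrite('pics/t2c.png',cv2.resize(cv2.imread('pics/t2.png')[118:240,305:415],None,fx=4.8,fy=4.8,interpolation=2))"
```

```text
tcp rel pivot in tool [-19.5 -89.4   0.1] psi 7.492388332734125 theta jig 103.29238833273412 [-2.52152059  2.84323242  0.10456103]
```

View pics/t2c.png

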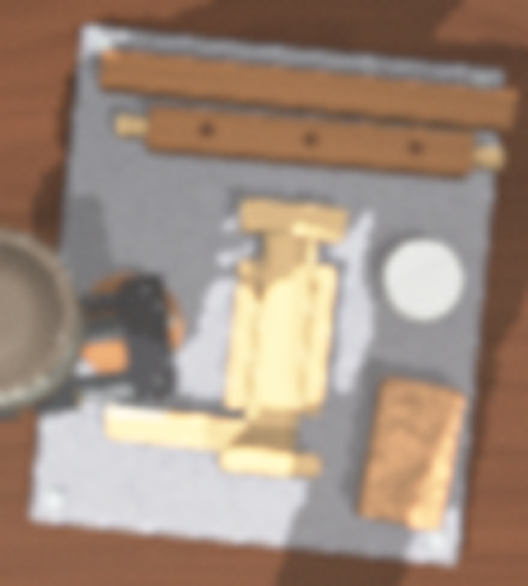

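Top crop: the tool is behind the knob on its far-left side (around (60,330)), lever turning; slide, tin and block unmoved.

Emit:
{"op": "drive_tool", "data": {
  "moves": [
    {"delta_pos": [9.1, -1.4, 0], "turn": 0.1, "claw": 0},
    {"delta_pos": [9.1, -1.4, 0], "turn": 0.1, "claw": 0},
    {"delta_pos": [9.1, -1.4, 0], "turn": 0.1, "claw": 0},
    {"delta_pos": [9.1, -1.4, 0], "turn": 0.1, "claw": 0},
    {"delta_pos": [9.1, -1.4, 0], "turn": 0.1, "claw": 0},
    {"delta_pos": [9.1, -1.4, 0], "turn": 0.1, "claw": 0},
    {"delta_pos": [9.1, -1.4, 0], "turn": 0.1, "claw": 0},
    {"delta_pos": [9.1, -1.4, 0], "turn": 0.1, "claw": 0},
    {"delta_pos": [9.1, -1.4, 0], "turn": 0.1, "claw": 0},
    {"delta_pos": [0, 0, 0], "turn": 0, "claw": 0}
  ]
}}

```text
time_s: 6.08
tcp_pos: [0.6319, 0.0514, 0.0606]
ee_rot: [[0.719, -0.695, 0.002], [-0.695, -0.719, 0.0], [0.001, -0.001, -1.0]]
wrist_force: [0.2, 1.4, -0.8]
gripper_width: 0.004
gripper_force: 0.8
```

```bash
python3 -c "
from h import *
arc(monitor.sense())"
```

```text
tcp rel pivot in tool [-17.2 -89.7   0.1] psi -44.0023137822024 theta jig 51.7976862177976 [ 0.19891035  1.39875685 -0.81058011]
```

Emit:
{"op": "drive_tool", "data": {
  "moves": [
    {"delta_pos": [9.1, -1.4, 0], "turn": 0.1, "claw": 0},
    {"delta_pos": [9.1, -1.4, 0], "turn": 0.1, "claw": 0},
    {"delta_pos": [9.1, -1.4, 0], "turn": 0.1, "claw": 0},
    {"delta_pos": [9.1, -1.4, 0], "turn": 0.1, "claw": 0},
    {"delta_pos": [9.1, -1.4, 0], "turn": 0.1, "claw": 0},
    {"delta_pos": [9.1, -1.4, 0], "turn": 0.1, "claw": 0},
    {"delta_pos": [9.1, -1.4, 0], "turn": 0.1, "claw": 0},
    {"delta_pos": [4.5, -0.5, 0], "turn": 0.05, "claw": 0},
    {"delta_pos": [0, 0, 0], "turn": 0, "claw": 0}
  ]
}}

```text
time_s: 7.2
tcp_pos: [0.6707, -0.0032, 0.0607]
ee_rot: [[0.053, -0.999, 0.001], [-0.999, -0.053, 0.0], [-0.0, -0.001, -1.0]]
wrist_force: [-0.3, 1.0, -0.1]
gripper_width: 0.005
gripper_force: 0.9
```

```bash
python3 -c "
from h import *
arc(monitor.sense()); c=grab('scene','s2'); grab('wrist','w2')
cv2.imwrite('pics/s2c.png',cv2.resize(cv2.imread('pics/s2.png')[185:310,230:360],None,fx=4.8,fy=4.8,interpolation=2))"
```

```text
tcp rel pivot in tool [-17.  -89.8   0.1] psi -86.94534591538483 theta jig 8.854654084615166 [-0.33967728  1.02357986 -0.14972307]
```

View pics/w2.png

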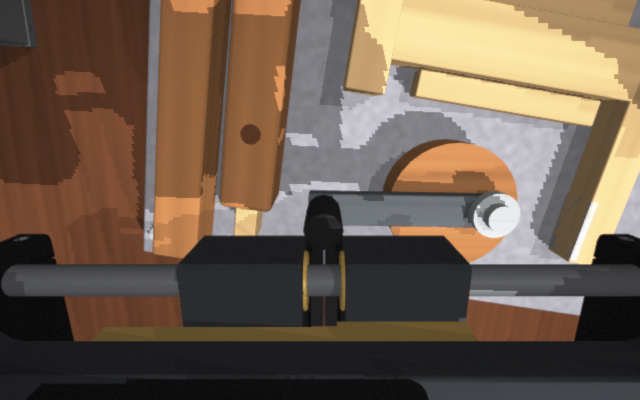

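Wrist view: knob top (323,203) touching the fingers, pivot bolt top (502,214), fence's face edge runs (229,10)-(214,195).

```bash
python3 - <<'E'
from h import *
c=load('w2')
k=at_z(c,323,203,.083); p=at_z(c,500,214,.058); a=at_z(c,229,10,.048); b=at_z(c,214,195,.048)
ang=lambda d:np.degrees(np.arctan2(d[1],d[0]))
print(k,p,np.linalg.norm((k-p)[:2]),'lever',ang(k-p),'fence normal',ang(b-a)-90, depth(c,323,203),depth(c,502,214))
# lever edge
for v in((350,191),(440,194)): print(at_z(c,*v,.049))
d=at_z(c,350,191,.049)-at_z(c,440,194,.049);print('lever edge',ang(d))
E
```

```text
[ 0.67266814 -0.03522189  0.083     ] [ 0.58214186 -0.02712945  0.058     ] 0.0908872648661314 lever -5.108275602131654 fence normal -6.181268554547486 [ 0.67247408 -0.03093686  0.06807391] [ 0.5824259  -0.02785486  0.0602924 ]
[ 0.65838027 -0.03280033  0.049     ]
[ 0.61082458 -0.03375577  0.049     ]
lever edge 1.1509715395478155
```

Emit:
{"op": "drive_tool", "data": {
  "moves": [
    {"delta_pos": [5.9, -1, 0], "turn": 0.065, "claw": 0},
    {"delta_pos": [5.9, -1, 0], "turn": 0.065, "claw": 0},
    {"delta_pos": [0, 0, 0], "turn": 0, "claw": 0},
    {"delta_pos": [0, 0, 0], "turn": 0, "claw": 0}
  ]
}}

```text
time_s: 7.8
tcp_pos: [0.6728, -0.0149, 0.0606]
ee_rot: [[-0.077, -0.997, 0.0], [-0.997, 0.077, -0.0], [0.0, -0.0, -1.0]]
wrist_force: [0.3, 2.5, 0.3]
gripper_width: 0.008
gripper_force: 1.1
```

```bash
python3 -c "
from h import *
arc(monitor.sense())"
```

```text
tcp rel pivot in tool [-17.1 -89.8   0. ] psi -94.42767469414142 theta jig 1.3723253058585838 [0.32291844 2.5231753  0.26538935]
```

Emit:
{"op": "drive_tool", "data": {
  "moves": [
    {"delta_pos": [-20, 0, 0], "turn": 0, "claw": 0},
    {"delta_pos": [-20, 0, -5], "turn": 0, "claw": 0},
    {"delta_pos": [0, 0, -30], "turn": 0, "claw": 0},
    {"delta_pos": [0, 0, -40], "turn": 0, "claw": 0},
    {"delta_pos": [0, 0, -40], "turn": 0, "claw": 0},
    {"delta_pos": [0, 0, -20], "turn": 0, "claw": 0},
    {"delta_pos": [0, 0, 0], "turn": 0, "claw": 0}
  ]
}}

```text
time_s: 8.68
tcp_pos: [0.6771, 0.0263, 0.1982]
ee_rot: [[-0.077, -0.997, 0.005], [-0.997, 0.077, 0.001], [-0.001, -0.005, -1.0]]
wrist_force: [0.3, -0.2, -1.2]
gripper_width: 0.004
gripper_force: 0.0
```

```bash
python3 -c "
from h import *
grab('wrist','w3');grab('top','t3')"
```

```text
(no output)
```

View pics/w3.png

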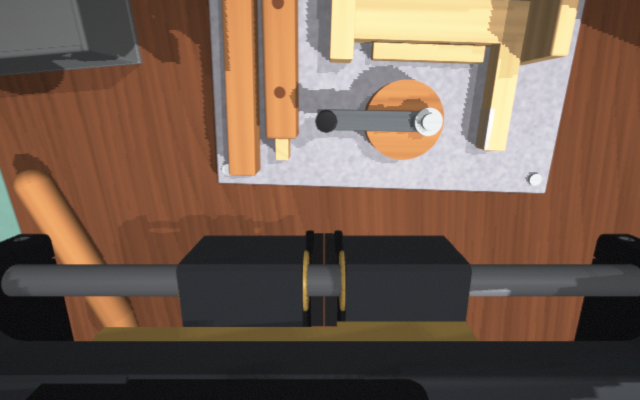

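Wrist view: knob top (326,121), pivot bolt top (429,121), board's left edge from (219,183) to (545,192), fence face edge (254,0)-(258,173); lever clear of the fingers.

```bash
python3 - <<'E'
from h import *
c=load('w3')
# refine line edges with subpixel: lever top edges by dark threshold, board lower edge by saturation
g=cv2.cvtColor(c['color'],cv2.COLOR_RGB2GRAY).astype(float); hsv=cv2.cvtColor(c['color'],cv2.COLOR_RGB2HSV)
ang=lambda d:np.degrees(np.arctan2(d[1],d[0]))
def fit(cols,lo,hi,z,img,sgn):
    pts=[(u,lo+np.argmax(sgn*np.diff(img[lo:hi,u]))+.5) for u in cols]; pts=np.array(pts)
    k=np.polyfit(pts[:,0],pts[:,1],1); r=abs(np.polyval(k,pts[:,0])-pts[:,1]); k=np.polyfit(pts[r<2,0],pts[r<2,1],1)
    a,b=[at_z(c,u,np.polyval(k,u),z) for u in(cols[0],cols[-1])]; return ang(a-b),a.round(4),k
S=hsv[...,1].astype(float)
print('board',fit(range(265,520),170,205,.018,S,1))
print('lev up',fit(range(372,410),100,120,.049,S,-1)); print('lev lo',fit(range(372,410),122,142,.049,S,1))
k=at_z(c,326,121,.083);p=at_z(c,429,121,.058);print(k,p,np.linalg.norm((k-p)[:2]),ang(k-p))
a,b=at_z(c,258,172,.048),at_z(c,254,0,.048); print('fence n',ang(a-b)-90)
E
```

```text
board (np.float64(-6.216617374466791), array([0.7388, 0.0281, 0.018 ]), array([3.22335283e-02, 1.75860535e+02]))
lev up (np.float64(-6.078234195441723), array([ 0.6299, -0.0389,  0.049 ]), array([3.06379254e-02, 9.82727322e+01]))
lev lo (np.float64(-4.365481712077211), array([ 0.6306, -0.0207,  0.049 ]), array([1.00320972e-16, 1.30500000e+02]))
[ 0.67114931 -0.0336826   0.083     ] [ 0.58220131 -0.02578424  0.058     ] 0.08929799472821318 -5.074408132364428
fence n -6.006727324477339
```

Lever is within about 1° of the jig axis. Now behind the push plate.

Emit:
{"op": "drive_tool", "data": {
  "moves": [
    {"delta_pos": [10, 14, 0], "turn": 0, "claw": 0},
    {"delta_pos": [17, 28, 0], "turn": 0, "claw": 0},
    {"delta_pos": [18, 30, 0], "turn": 0, "claw": 0},
    {"delta_pos": [18, 30, 0], "turn": 0, "claw": 0},
    {"delta_pos": [18, 30, 0], "turn": 0, "claw": 0},
    {"delta_pos": [18, 30, 0], "turn": 0, "claw": 0},
    {"delta_pos": [18, 30, 0], "turn": 0, "claw": 0},
    {"delta_pos": [14, 22, 0], "turn": 0, "claw": 0},
    {"delta_pos": [8, 13, 0], "turn": 0, "claw": 0}
  ]
}}

```text
time_s: 9.9
tcp_pos: [0.437, -0.0961, 0.1945]
ee_rot: [[-0.079, -0.997, -0.002], [-0.997, 0.079, -0.0], [0.0, 0.002, -1.0]]
wrist_force: [-0.1, 0.4, 0.1]
gripper_width: 0.008
gripper_force: 0.0
```

Emit:
{"op": "drive_tool", "data": {
  "moves": [
    {"delta_pos": [0, 0, 0], "turn": -0.14, "claw": 0},
    {"delta_pos": [0, 0, 0], "turn": -0.14, "claw": 0},
    {"delta_pos": [0, 0, 0], "turn": -0.14, "claw": 0},
    {"delta_pos": [0, 0, 0], "turn": -0.14, "claw": 0},
    {"delta_pos": [0, 0, 0], "turn": -0.14, "claw": 0},
    {"delta_pos": [0, 0, 0], "turn": -0.14, "claw": 0},
    {"delta_pos": [0, 0, 0], "turn": -0.14, "claw": 0},
    {"delta_pos": [0, 0, 0], "turn": -0.14, "claw": 0},
    {"delta_pos": [0, 0, 0], "turn": -0.14, "claw": 0},
    {"delta_pos": [0, 0, 0], "turn": -0.14, "claw": 0},
    {"delta_pos": [0, 0, 0], "turn": -0.14, "claw": 0},
    {"delta_pos": [0, 0, 0], "turn": 0, "claw": 0}
  ]
}}

```text
time_s: 11.4
tcp_pos: [0.4387, -0.0956, 0.1949]
ee_rot: [[0.994, -0.111, -0.001], [-0.111, -0.994, -0.0], [-0.001, 0.0, -1.0]]
wrist_force: [-0.4, -0.5, -0.4]
gripper_width: 0.007
gripper_force: 0.0
```

```bash
python3 -c "
from h import *
grab('wrist','w4'); grab('top','t4')"
```

```text
(no output)
```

View pics/w4.png

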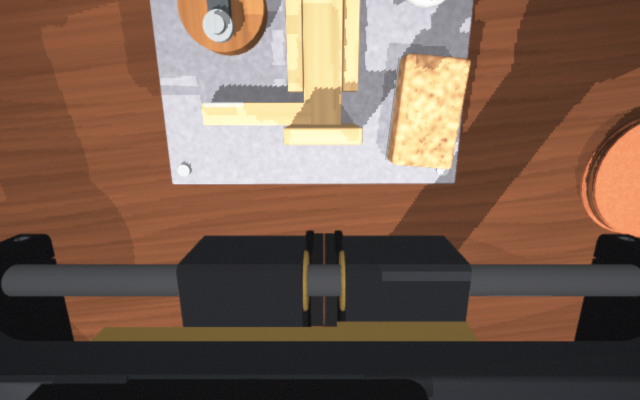

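Wrist view: plate's rear top edge (284,142)-(362,144), centred slightly left of the fingers; the descent spot behind it is bare board.

```bash
python3 - <<'E'
from h import *
c=load('w4'); s=monitor.sense()
for u,v in((284,142),(362,144)):
    q=at_z(c,u,v,.081); print(q,(s['ee_rot'].T@(q-s['tcp_pos'])*1e3).round(1))
E
```

```text
[ 0.48565303 -0.06890445  0.081     ] [ 43.8 -31.8 114. ]
[ 0.4771505  -0.13117922  0.081     ] [ 42.3  31.  114.1]
```

Emit:
{"op": "drive_tool", "data": {
  "moves": [
    {"delta_pos": [0, 0, 30], "turn": 0, "claw": 0},
    {"delta_pos": [0, 0, 40], "turn": 0, "claw": 0},
    {"delta_pos": [0, 0, 35], "turn": 0, "claw": 0},
    {"delta_pos": [0, 0, 25], "turn": -0.005, "claw": 0},
    {"delta_pos": [10, 0, 2], "turn": 0, "claw": 0},
    {"delta_pos": [10, 0, 0], "turn": 0, "claw": 0},
    {"delta_pos": [7, 0, 0], "turn": 0, "claw": 0},
    {"delta_pos": [3, 0, 0], "turn": 0, "claw": 0},
    {"delta_pos": [3, 0, 0], "turn": 0, "claw": 0},
    {"delta_pos": [3, 0, 0], "turn": 0, "claw": 0},
    {"delta_pos": [0, 0, 0], "turn": 0, "claw": 0}
  ]
}}

```text
time_s: 12.88
tcp_pos: [0.4745, -0.0996, 0.0636]
ee_rot: [[0.995, -0.105, -0.0], [-0.105, -0.995, -0.0], [-0.0, 0.0, -1.0]]
wrist_force: [-2.1, -0.3, 0.9]
gripper_width: 0.008
gripper_force: 0.9
```

Emit:
{"op": "drive_tool", "data": {
  "moves": [
    {"delta_pos": [3, 0, 0], "turn": 0, "claw": 0},
    {"delta_pos": [3, 0, 0], "turn": 0, "claw": 0},
    {"delta_pos": [3, 0, 0], "turn": 0, "claw": 0},
    {"delta_pos": [3, 0, 0], "turn": 0, "claw": 0},
    {"delta_pos": [3, 0, 0], "turn": 0, "claw": 0},
    {"delta_pos": [3, 0, 0], "turn": 0, "claw": 0},
    {"delta_pos": [3, 0, 0], "turn": 0, "claw": 0},
    {"delta_pos": [0, 0, 0], "turn": 0, "claw": 0}
  ]
}}

```text
time_s: 13.88
tcp_pos: [0.496, -0.1016, 0.0635]
ee_rot: [[0.995, -0.105, 0.001], [-0.105, -0.995, 0.0], [0.001, -0.0, -1.0]]
wrist_force: [-1.3, -1.1, 0.5]
gripper_width: 0.005
gripper_force: 0.7
```

Emit:
{"op": "drive_tool", "data": {
  "moves": [
    {"delta_pos": [2.5, 0, 0], "turn": 0, "claw": 0},
    {"delta_pos": [2.5, 0, 0], "turn": 0, "claw": 0},
    {"delta_pos": [2, 0, 0], "turn": 0, "claw": 0},
    {"delta_pos": [2, 0, 0], "turn": 0, "claw": 0},
    {"delta_pos": [1.5, 0, 0], "turn": 0, "claw": 0},
    {"delta_pos": [0, 0, 0], "turn": 0, "claw": 0}
  ]
}}

```text
time_s: 14.62
tcp_pos: [0.5061, -0.1028, 0.0635]
ee_rot: [[0.995, -0.105, 0.0], [-0.105, -0.995, 0.0], [0.0, -0.0, -1.0]]
wrist_force: [-2.6, 1.9, 0.4]
gripper_width: 0.006
gripper_force: 1.5
```

Emit:
{"op": "drive_tool", "data": {
  "moves": [
    {"delta_pos": [1, 0, 0], "turn": 0, "claw": 0},
    {"delta_pos": [1, 0, 0], "turn": 0, "claw": 0},
    {"delta_pos": [0, 0, 0], "turn": 0, "claw": 0}
  ]
}}

```text
time_s: 15.0
tcp_pos: [0.5072, -0.1029, 0.0635]
ee_rot: [[0.994, -0.105, -0.002], [-0.105, -0.994, 0.0], [-0.002, -0.0, -1.0]]
wrist_force: [-5.0, 1.0, 1.8]
gripper_width: 0.005
gripper_force: 2.5
```

Emit:
{"op": "drive_tool", "data": {
  "moves": [
    {"delta_pos": [1, 0, 0], "turn": 0, "claw": 0},
    {"delta_pos": [0.5, 0, 0], "turn": 0, "claw": 0},
    {"delta_pos": [0, 0, 0], "turn": 0, "claw": 0}
  ]
}}

```text
time_s: 15.38
tcp_pos: [0.5072, -0.1029, 0.0634]
ee_rot: [[0.994, -0.105, -0.005], [-0.105, -0.994, 0.0], [-0.005, 0.0, -1.0]]
wrist_force: [-7.5, 3.4, 5.5]
gripper_width: 0.008
gripper_force: 4.2
```

Emit:
{"op": "drive_tool", "data": {
  "moves": [
    {"delta_pos": [1, 0, 0], "turn": 0, "claw": 0},
    {"delta_pos": [1, 0, 0], "turn": 0, "claw": 0},
    {"delta_pos": [0, 0, 0], "turn": 0, "claw": 0}
  ]
}}

```text
time_s: 15.75
tcp_pos: [0.5072, -0.1032, 0.0631]
ee_rot: [[0.994, -0.105, -0.009], [-0.105, -0.994, 0.0], [-0.009, 0.001, -1.0]]
wrist_force: [-10.7, 3.3, 7.6]
gripper_width: 0.007
gripper_force: 5.9
```

Emit:
{"op": "drive_tool", "data": {
  "moves": [
    {"delta_pos": [1, 0, 0], "turn": 0, "claw": 0},
    {"delta_pos": [1, 0, 0], "turn": 0, "claw": 0},
    {"delta_pos": [0, 0, 0], "turn": 0, "claw": 0}
  ]
}}

```text
time_s: 16.12
tcp_pos: [0.5072, -0.1033, 0.0629]
ee_rot: [[0.994, -0.106, -0.013], [-0.106, -0.994, 0.0], [-0.013, 0.001, -1.0]]
wrist_force: [-14.8, 5.5, 10.7]
gripper_width: 0.007
gripper_force: 7.8
```

```bash
python3 -c "
from h import *
grab('scene','s5')
cv2.imwrite('pics/s5c.png',cv2.resize(cv2.imread('pics/s5.png')[185:310,230:360],None,fx=4.8,fy=4.8,interpolation=2))"
```

```text
(no output)
```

View pics/s5c.png

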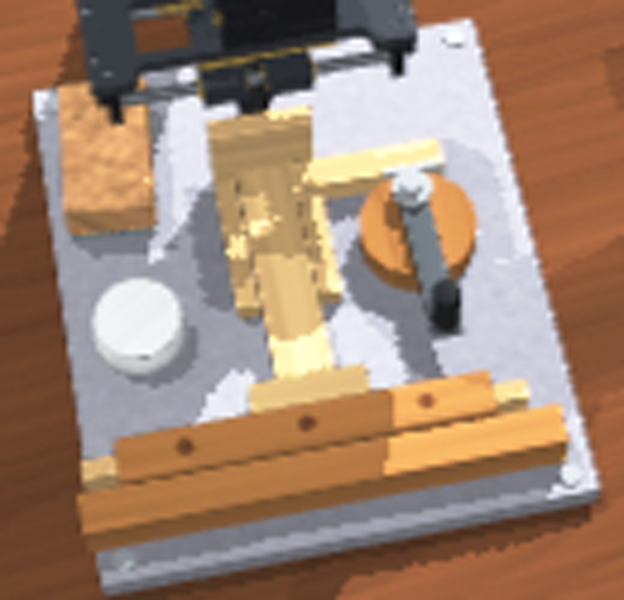

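Scene crop: rail lies against the fence with no visible gap, shoe on the rail (310,385), lever at the fence; force rises without motion, so it is seated. Back off.

Emit:
{"op": "drive_tool", "data": {
  "moves": [
    {"delta_pos": [-7, 0, 0], "turn": 0, "claw": 0},
    {"delta_pos": [-12, 0, 0], "turn": 0, "claw": 0},
    {"delta_pos": [-20, 0, 0], "turn": 0, "claw": 0},
    {"delta_pos": [-12, 0, -10], "turn": 0, "claw": 0},
    {"delta_pos": [0, 0, -40], "turn": 0, "claw": 0},
    {"delta_pos": [0, 0, -45], "turn": 0, "claw": 0},
    {"delta_pos": [0, 0, -45], "turn": 0, "claw": 0},
    {"delta_pos": [50, 0, -30], "turn": 0, "claw": 0},
    {"delta_pos": [50, 0, 0], "turn": 0, "claw": 0},
    {"delta_pos": [30, 0, 0], "turn": 0, "claw": 0},
    {"delta_pos": [0, 0, 0], "turn": 0, "claw": 0}
  ]
}}

```text
time_s: 17.55
tcp_pos: [0.5938, -0.112, 0.2336]
ee_rot: [[0.994, -0.105, 0.002], [-0.105, -0.994, -0.0], [0.002, 0.0, -1.0]]
wrist_force: [-0.4, 0.6, -0.7]
gripper_width: 0.003
gripper_force: 0.0
```

```bash
python3 -c "
from h import *
grab('wrist','w6');s=monitor.sense();print(s['wrist_force'])"
```

```text
[-0.66991923 -0.23989599 -1.12173349]
```

View pics/w6.png

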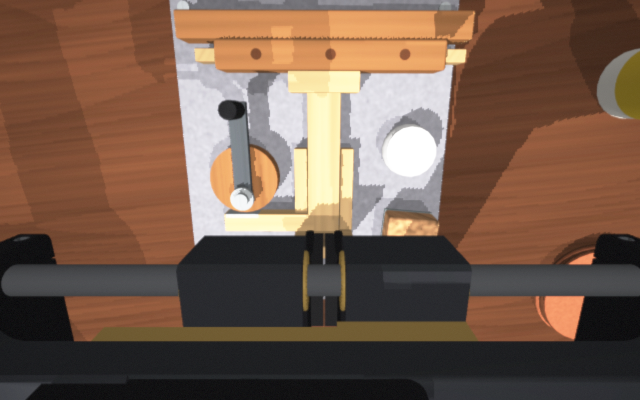

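Wrist view: the rail (215-447, 40-72) is tight along the fence with the shoe (325,82) on it. The lever runs from (242,198) to (232,110), in line with the fence once perspective is allowed for. Nothing else has moved.

```bash
python3 -c "
from h import *
print(ticket.finish_job())"
```

```text
the job is handed in; nothing more can be done
None
```

The job is handed in: I swung the cam lever to the low point (within about 1° of straight at the fence), then pushed the slide until it stopped, with the rail looking flush on the fence, and backed the arm off clear of everything; the robot clock stood at about 18 s.

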